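# Take the clock movement out of the vise and put it away under the dust cover

## Task

The clock movement in the vise is finished: slide the vise jaw open and lift the movement out. Stand it upright in the dust box, setting it down gently, then slide the box's cover fully shut. Leave the vise open and do not disturb the other things on the bench.

Things in the scene. Friction and masses are not known exactly. Their poses are not given: they have to be found in the camera images.
- movement: Clock movement, 0.3 to 0.6 kg: brass body 40 (x) x 74 (y) x 66 mm (z), two plates with wheels between, on a steel mounting plate 60 (x) x 80 (y) x 6 mm (z) that sticks out 10 mm in front of and behind the body. Total height 72 mm. Origin: centre of the mounting plate's underside; z up. Grip the body across its 40 mm (its x).
- vise: Low steel vise fixed to the bench. Origin on the bench under the middle of the shut jaws; z up; the jaw slides open along x. Bed 96 mm wide (y), x = -90 to 160 mm, top 24 mm high; the movement stands on it near the origin, its x along the vise's x. Jaws: 90 mm wide, tops 44 mm high, each with a groove at the bed, 9 mm high and 7 mm deep, holding an edge of the mounting plate.
- vise_jaw (a joint): Opening of the moving jaw, m: 0 shut on the movement, 0.035 fully open, along the vise's x. Stays where it is left; about 4 N friction. Its lip (above its groove) ends at vise x = 24 mm plus this value.
- fixed_lip (a point): Middle of the edge of the fixed jaw's lip, at vise x = -24 mm, 44 mm above the bench. Both lips overlap the mounting plate by 6 mm, so it cannot be lifted while the jaws are shut; with the jaw open, the movement must still be drawn about 7 mm or more towards the moving jaw, out of the fixed jaw's groove, before it lifts freely.
- jaw_handle (a point): On the black upright grip of the moving jaw, a bar 14 (vise x) x 60 (vise y) mm standing 37 mm up from the jaw's top. The point is at its middle, 11 mm below its top, 70 mm above the bench, 98 mm from the vise's origin when shut. Moves with the jaw.
- dust_box: White open-topped plastic box fixed to the bench, 170 (x) x 140 (y) x 82 mm high, walls and floor 5 mm. Origin: centre of its underside; z up. Rails on its long rims (8 mm wide, tops 90 mm high, outer edges at y = +-70 mm) run on to x = 245 mm, where posts hold them. With the cover open by q the mouth is free from x = -80 mm to q - 85 mm.
- dust_cover (a joint): Opening of the clear, aluminium-edged cover (170 x 122 x 4 mm, its top 87 mm above the bench), m: 0 fully shut, 0.15 fully open, sliding along the box's +x. It starts well open. Stays where it is left; about 2.5 N of friction.
- cover_handle (a point): On the black upright grip in the middle of the cover, a bar 14 (box x) x 60 (box y) mm standing 34 mm up from the cover. The point is at its middle, 11 mm below its top, 110 mm above the bench; over the box's origin when the cover is shut. Moves with the cover.
- bench_block: Bystander: round steel bench block with a hole, 64 mm diameter, 22 mm high; origin at the centre of its underside.
- bottle: Bystander: amber bottle, 64 mm diameter, 130 mm high; origin at the centre of its underside.
- tool_pot: Bystander: aluminium pot 68 mm wide with tool handles standing in it, 140 mm high in all; origin at the centre of its underside.
Things that resemble listed ones, but are neither listed nor needed, are in the scene too. There is more than one size of the movement; the job needs the largest.

How it is judged:
By the outcome, as a careful person would: the job done as asked, in the order asked, and still so for the second after the job is handed in, with the robot touching nothing.
It also fails if it takes over 58 s, if anything falls off the work surface, if the arm or the gripper's body presses on something with over 40 N, if the wrist force passes 120 N, or if a joint passes its speed limit or range.

## Robot

A 6-joint arm with a two-finger parallel gripper is mounted at the origin on the work surface. World frame = base frame: x ahead of the robot, y to its left, z up, the work surface at z = 0. Lengths are in m, angles in degrees, forces in N, time in s.
With the tool pointing down it reaches from about 0.4 to 0.825 m from the base axis. Payload 7 kg.
Tool frame: the origin (TCP) lies midway between the tips of the shut fingers; the grasp point (between the pads) lies 19 mm behind it; x points along the fingers, z is the direction in which the jaws open and shut, and the axes are right-handed (so a half turn about x gives the same grasp; the last joint's range is limited). The gripper opens to 88 mm and grips with 3 to 60 N. Pads are 19 mm wide; open, the fingers measure 130 mm over their backs; the gripper's body (78 mm by 193 mm) begins 47 mm behind the grasp point.
Start: joints at [91.679, 20.546, 0.682, 0, -70.136, -16.507], TCP at [0.173, 0.652, 0.227] pointing down, gripper open.
Joint ranges: [-176.03, 176.03], [-82.01, 121.73], [-58.28, 71.71], [-173.87, 95.51], [-174.79, -0.11], [-173.66, 173.66]. Speed limits (degrees/s): [136.94, 136.94, 172.46, 180, 180, 180].

## Interface

Orientations are given as [roll, pitch, yaw] about the fixed x, y, z axes, in that order (R = Rz(yaw) Ry(pitch) Rx(roll)).
In Python, from plant import ctrl gives the robot as it stands. The module is installed in compiled form; this text tells all that it offers.
- The arm moves only by the tool servo_tool, never from a script. Its argument "deltas" is a list of rows, each a list of 3 entries, a list of its own where there are three numbers: the turn, a rotation vector about the tool's x, y, z in degrees, then the shift along the tool's x, y, z in cm, then the finger opening in cm, from 0 to 8.76. A call has 1 to 5 rows; each row is the pose to reach, as a shift and turn from the pose measured when the call began, along the tool's axes at that moment; what a row does not reach only later rows make up. A row lasts 1/10 s, in which the tool goes at most 50 mm and 8.59 degrees, less where a joint would pass 70% of its speed; a pose out of reach is approached as far as the arm can. A call with a gripper value outside its range is refused whole. The fingers move at their own pace and stop on an object; the grip force is fixed at half the most. Time passes only in rows, so rows that repeat a pose let the fingers close. It gives the time, the measured TCP pose, the force and the opening at its end, in the units of the state.
- ctrl.get_obs(): the state, without advancing time (a new reading comes with each control period).
- ctrl.snapshot(name): name is "scene" or "top"; returns a dict with "image" (400x640x3 uint8, red, green, blue), "vertical_fov" (degrees; the focal length in pixels is half the picture's height over the tangent of half this angle, whatever the lens; pixels are square), "cx", "cy" (the principal point, pixels), "k1" (the pictures are not rectified: a ray, as slopes to the right and down, at radius r is drawn at 1 + k1 r^2 times it, then the intrinsics apply), "rvec" (rotation vector, rad) and "tvec" (3), from world to camera coordinates, as OpenCV has them. Camera axes: x right, y down, z forward; pixel columns grow to the right and rows downward; lengths in m; the calibration is good to about 2 mm. A picture is of the moment at which its call begins. There is no depth.
- ctrl.close_job(): hands the job in, once; it reports no verdict.
The state is a dict: "clock": time; "joint_pos": joint angles; "qvel": joint speeds; "tau": joint torques, N m; "tool_pos": TCP position; "orientation": TCP orientation; "force": force on the tool from outside, world axes, zero at the start; "moment": the same for the moment, N m; "opening": finger opening in m.
Only numpy, scipy, OpenCV 4.12 (cv2) and the standard library are available. Lean on these libraries where they do the work, as an engineer would, in place of code of your own. Each camera call takes 0.05 s, during which the arm holds its last target. There are 200 camera calls.

## Working session

There is one attempt and no reset: what is moved stays moved. The work goes in short steps, Python scripts to look and compute and a tool call to move; the robot and the scene stay as the last step left them, time stands still between calls to the robot, and variables do not carry over. Pictures are saved under pics/ and viewed, on a budget of 10 in all, crops included, one or two more only if the job needs it, and the job is handed in when it is done.

Besides the shell and the picture viewer there is one more tool, called after "Emit:" by a JSON object that holds its "api" and its "payload". servo_tool: Moves the arm, as the interface text tells. Its arguments: {"type":"object","properties":{"deltas":{"type":"array","items":{"type":"array"}}},"required":["deltas"]}

```bash
mkdir -p pics
cat > h.py <<'E'
import numpy as np, cv2, pickle
from scipy.spatial.transform import Rotation as R
from plant import ctrl
def snap(name,fn=None):
    s=ctrl.snapshot(name); pickle.dump(s,open(f'{name}.pkl','wb'))
    if fn: cv2.imwrite(f'pics/{fn}.png',s['image'][:,:,::-1])
    return s
def load(name): return pickle.load(open(f'{name}.pkl','rb'))
def foc(s): return 200/np.tan(np.radians(s['vertical_fov'])/2)
def proj(s,P):
    P=np.atleast_2d(P); c=R.from_rotvec(np.ravel(s['rvec'])).apply(P)+np.ravel(s['tvec'])
    a=c[:,:2]/c[:,2:]; r2=(a**2).sum(1,keepdims=True); a=a*(1+s['k1']*r2)
    return a*foc(s)+[s['cx'],s['cy']]
def unproj(s,uv,z):
    uv=np.atleast_2d(uv); d=(uv-[s['cx'],s['cy']])/foc(s); a=d.copy()
    for _ in range(30): a=d/(1+s['k1']*(a**2).sum(1,keepdims=True))
    Rm=R.from_rotvec(np.ravel(s['rvec'])); ray=Rm.inv().apply(np.c_[a,np.ones(len(a))]); o=-Rm.inv().apply(np.ravel(s['tvec']))
    z=np.broadcast_to(z,len(a)); return o+ray*((z-o[2])/ray[:,2])[:,None]
E
python3 - <<'E'
from h import *
for n in('scene','top'):
    s=snap(n,n+'0'); print(n,s['vertical_fov'],s['k1'],-R.from_rotvec(np.ravel(s['rvec'])).inv().apply(np.ravel(s['tvec'])))
print(ctrl.get_obs())
E
```

```text
scene 57.56378053501097 0.011046402838377793 [1.35404581 0.2288952  0.653047  ]
top 55.7635880504901 -0.0737803151179214 [ 0.38824251 -0.01105512  1.18124939]
{'clock': 0.1, 'joint_pos': array([ 9.16794783e+01,  2.05860463e+01,  6.38957645e-01, -1.74232396e-02,
       -7.01356150e+01, -1.65079180e+01]), 'qvel': array([-0.08855845, -0.03473433,  0.08459807,  0.01977007,  0.06452479,
       -0.04039188]), 'tau': array([-1.81586369e-03, -5.84164274e+01,  2.93750793e+01,  7.01568648e+00,
        1.01079335e-02, -6.30680302e-05]), 'tool_pos': array([0.17265434, 0.65209327, 0.22573137]), 'orientation': array([  5.30654369,  89.91568944, -99.52782812]), 'force': array([ 1.08704309, -0.12122343, -0.32681481]), 'moment': array([-0.04057259,  0.02490702,  0.00014704]), 'opening': 0.08780377887042638}
```

View pics/scene0.png

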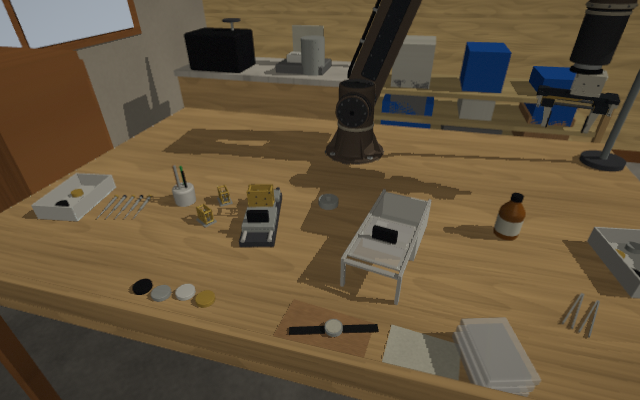

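View pics/top0.png

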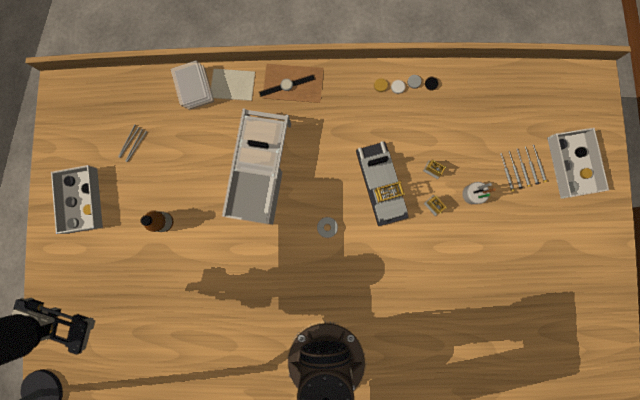

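The scene shows the vise at about (262,215) with the movement at (262,195), and the box at (385,240). In the top view the vise is at (382,185), the movement at (389,192), the box at (255,165), the cover handle at (258,145) and the bench block at (329,228). I'll zoom in on one composite.

Run:
```python
from h import *
t=load('top')['image'];s=load('scene')['image']
f=lambda im,x,y,w,h,k:cv2.resize(im[y:y+h,x:x+w],None,fx=k,fy=k,interpolation=cv2.INTER_CUBIC)
a=f(t,345,132,80,100,4);b=f(t,215,100,80,130,300/100*1)  
a=f(t,350,135,66,100,6)[:600];b=f(t,216,102,80,130,600/130)
im=np.hstack([a,b]);print(a.shape,b.shape)
cv2.imwrite('pics/c1.png',im[:,:,::-1])
a=f(s,195,175,100,75,4);b=f(s,335,185,100,115,4)
c=np.zeros((460,800,3),np.uint8);c[:300,:400]=a;c[:,400:]=b
cv2.imwrite('pics/c2.png',c[:,:,::-1])
```

```text
(600, 396, 3) (600, 369, 3)
```

View pics/c1.png

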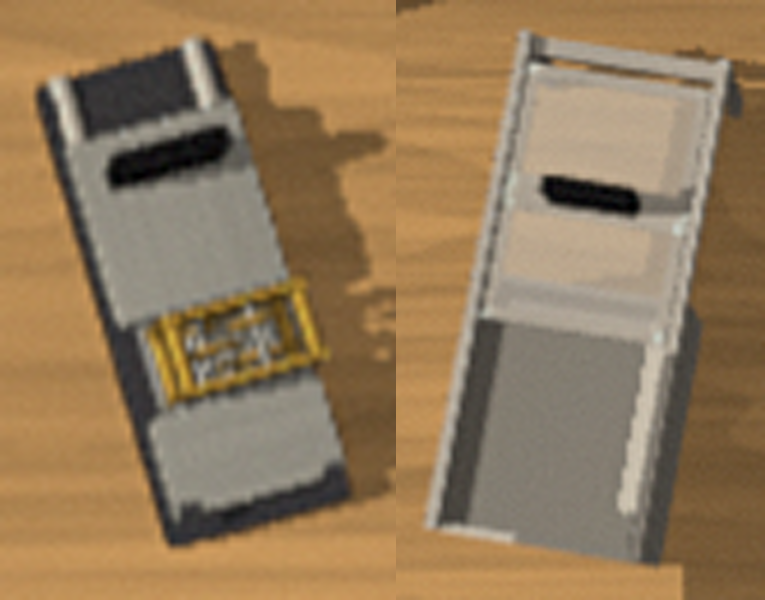

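View pics/c2.png

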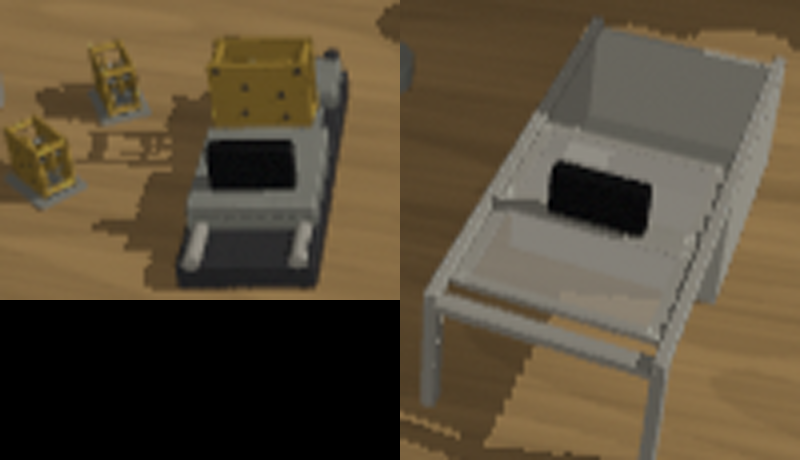

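The zoomed composites show the box posts and the vise's moving jaw both on the far side from the robot. I'll fit the poses from corner clicks in both cameras.

```bash
cat > fit.py <<'E'
from h import *
from scipy.optimize import least_squares
T,S=load('top'),load('scene')
m=lambda x,y,k,ox,oy:((x+.5)/k-.5+ox,(y+.5)/k-.5+oy)
vt=lambda x,y:(T,m(x,y,6,350,135)); bt=lambda x,y:(T,m(x-396,y,600/130,216,102))
vs=lambda x,y:(S,m(x,y,4,195,175)); bs=lambda x,y:(S,m(x-400,y,4,335,185))
# (local xyz mm, moves-with-joint, observation)
V=[((160,-48,24),0,vt(212,40)),((-90,48,0),0,vt(170,545)),((105,30,81),1,vt(108,158)),((105,-30,81),1,vt(226,127)),
 ((105,-30,81),1,vs(208,140)),((105,30,81),1,vs(294,140)),((105,30,44),1,vs(296,188)),((105,-30,44),1,vs(206,190)),
 ((160,-48,0),0,vs(180,285)),((160,48,0),0,vs(318,287)),
 ((20,37,96),0,vt(150,325)),((20,-37,96),0,vt(303,280)),((-20,-37,96),0,vt(325,357)),((-20,37,96),0,vt(168,402)),
 ((-20,-37,96),0,vs(210,38)),((-20,37,96),0,vs(313,38))]
B=[((245,70,90),0,bt(520,30)),((245,-70,90),0,bt(730,62)),((-85,70,88),0,bt(427,527)),((-85,-70,0),0,bt(660,562)),
 ((7,30,121),1,bt(543,178)),((7,-30,121),1,bt(638,190)),
 ((7,-30,121),1,bs(556,160)),((7,30,121),1,bs(652,183)),((7,30,87),1,bs(645,236)),((7,-30,87),1,bs(549,208)),
 ((245,-70,90),0,bs(433,293)),((245,70,90),0,bs(662,365)),((-85,-70,90),0,bs(597,20)),((-85,70,90),0,bs(783,62))]
def place(p,L,j):
    L=np.array(L,float)/1000; L[0]+=p[3]*j; return R.from_euler('z',p[2]).apply(L)+[p[0],p[1],0]
def res(p,F): return np.concatenate([proj(c,place(p,L,j))[0]-o for L,j,(c,o) in F])
for n,F,p0 in(('vise',V,[.5,-.15,.28,0]),('box',B,[.52,.2,-.17,.1])):
    q=least_squares(res,p0,args=(F,),loss='soft_l1'); p=q.x
    print(n,np.round(p,4),'yaw',np.degrees(p[2])); print(np.round(res(p,F).reshape(-1,2),1).tolist())
E
python3 fit.py
```

```text
vise [ 0.5084 -0.1891  0.2788 -0.0022] yaw 15.97341669752346
[[-0.2, -0.5], [0.3, 1.3], [0.6, 0.6], [0.4, 0.1], [-0.9, 1.5], [-0.6, 1.1], [0.1, -0.0], [1.2, -0.2], [-0.2, 1.5], [0.3, 0.4], [0.4, -0.4], [-0.7, -0.1], [-0.1, 0.2], [1.5, 0.0], [2.1, -0.4], [0.9, -0.7]]
box [ 0.5142  0.2157 -0.1727  0.1329] yaw -9.893186255075218
[[-0.1, -0.6], [-0.0, -0.7], [-0.7, -0.1], [-0.0, 1.1], [-0.9, 0.5], [-1.2, 1.0], [-1.1, 0.9], [-0.5, 1.6], [-0.2, -0.4], [-0.3, 0.0], [-2.7, -0.3], [1.0, 0.4], [-1.1, -1.1], [0.7, -1.0]]
```

```bash
cat > go.py <<'E'
from h import *
import sys
VI=np.array([.5084,-.1891,np.radians(15.97)]);BO=np.array([.5142,.2157,np.radians(-9.89)])
def w(F,x,y=0): return F[:2]+[np.cos(F[2])*x-np.sin(F[2])*y,np.sin(F[2])*x+np.cos(F[2])*y]
def go(xy,z,yaw):
    o=ctrl.get_obs(); Rc=R.from_euler('xyz',o['orientation'],degrees=True); p=o['tool_pos']
    c,s=np.cos(np.radians(yaw)),np.sin(np.radians(yaw))
    X=np.array([0,0,-1.]);Z=np.array([c,s,0]);M=R.from_matrix(np.c_[X,np.cross(Z,X),Z])
    zc=Rc.apply([0,0,1]); 
    print('t',round(o['clock'],2),'pos',p.round(4),'zyaw',np.degrees(np.arctan2(zc[1],zc[0])).round(1),'j',o['joint_pos'].round(0),'F',o['force'].round(1),'op',round(o['opening'],4))
    print(' turn',(Rc.inv()*M).as_rotvec(degrees=True).round(2),'shift cm',(Rc.inv().apply(np.r_[xy,z]-p)*100).round(2))
E
python3 - <<'E'
from go import *
a=np.degrees(VI[2])
go(w(VI,98),.12,a);go(w(VI,98),.12,a+180)
b=np.degrees(BO[2])
print(w(VI,.098))
go(w(VI,.098),.15,a);go(w(VI,.098),.15,a+180)
E
```

```text
t 0.1 pos [0.1727 0.6521 0.2257] zyaw -104.8 j [ 92.  21.   1.  -0. -70. -17.] F [ 1.1 -0.1 -0.3] op 0.0878
 turn [-1.208e+02  6.000e-02  8.000e-02] shift cm [ 4.48000e+00  8.47142e+03 -4.94595e+03]
t 0.1 pos [0.1727 0.6521 0.2257] zyaw -104.8 j [ 92.  21.   1.  -0. -70. -17.] F [ 1.1 -0.1 -0.3] op 0.0878
 turn [ 5.92e+01  7.00e-02 -5.00e-02] shift cm [ 4.48000e+00  8.47142e+03 -4.94595e+03]
[ 0.60261778 -0.16213687]
t 0.1 pos [0.1727 0.6521 0.2257] zyaw -104.8 j [ 92.  21.   1.  -0. -70. -17.] F [ 1.1 -0.1 -0.3] op 0.0878
 turn [-1.208e+02  6.000e-02  8.000e-02] shift cm [ 7.68 62.41 67.69]
t 0.1 pos [0.1727 0.6521 0.2257] zyaw -104.8 j [ 92.  21.   1.  -0. -70. -17.] F [ 1.1 -0.1 -0.3] op 0.0878
 turn [ 5.92e+01  7.00e-02 -5.00e-02] shift cm [ 7.68 62.41 67.69]
```

Emit:
{"api": "servo_tool", "payload": {"deltas": [[[59.2,0,0],[0,62.4,67.7],6],[[59.2,0,0],[0,62.4,67.7],6],[[59.2,0,0],[0,62.4,67.7],6],[[59.2,0,0],[0,62.4,67.7],6],[[59.2,0,0],[0,62.4,67.7],6]]}}

```text
clock: 0.6
tool_pos: [0.2899, 0.4293, 0.2263]
orientation: [51.3, 89.9, -96.9]
force: [0.1, 0.5, -0.2]
opening: 0.0608
```

Run:
```python
from go import *
go(w(VI,.098),.2257,196)
```

```text
t 0.6 pos [0.2899 0.4293 0.2263] zyaw -148.1 j [ 78.   6. -19.   0. -65. -46.] F [ 0.1  0.5 -0.2] op 0.0608
 turn [15.87  0.04 -0.08] shift cm [ 0.15 66.74  4.66]
```

Emit:
{"api": "servo_tool", "payload": {"deltas": [[[15.9,0,0],[0,66.7,4.7],6],[[15.9,0,0],[0,66.7,4.7],6],[[15.9,0,0],[0,66.7,4.7],6],[[15.9,0,0],[0,66.7,4.7],6],[[15.9,0,0],[0,66.7,4.7],6]]}}

```text
clock: 1.1
tool_pos: [0.4063, 0.2083, 0.227]
orientation: [76.7, 89.9, -87.3]
force: [1.4, 0.5, -0.0]
opening: 0.06
```

Run:
```python
from go import *
go(w(VI,.098),.2257,196)
```

```text
t 1.1 pos [0.4063 0.2083 0.227 ] zyaw -164.0 j [ 52.  -1. -26.   0. -65. -36.] F [ 1.4  0.5 -0. ] op 0.06
 turn [-0.    0.01 -0.06] shift cm [ 0.17 41.02 -8.67]
```

Emit:
{"api": "servo_tool", "payload": {"deltas": [[[0,0,0],[0,41,-8.7],6],[[0,0,0],[0,41,-8.7],6],[[0,0,0],[0,41,-8.7],6],[[0,0,0],[0,41,-8.7],6],[[0,0,0],[0,41,-8.7],6]]}}

```text
clock: 1.6
tool_pos: [0.5233, -0.0128, 0.2271]
orientation: [76.2, 89.9, -87.8]
force: [1.6, 1.9, 0.5]
opening: 0.0601
```

Emit:
{"api": "servo_tool", "payload": {"deltas": [[[0,0,0],[0,17,-3.6],6],[[0,0,0],[3,17,-3.6],6],[[0,0,0],[6,17,-3.6],6],[[0,0,0],[10,17,-3.6],6],[[0,0,0],[10,17,-3.6],6]]}}

```text
clock: 2.1
tool_pos: [0.603, -0.1686, 0.1224]
orientation: [-13.5, 89.7, -177.7]
force: [-0.6, 1.3, -0.3]
opening: 0.0605
```

Run:
```python
from go import *
go(w(VI,.098),.053,195.97)
s=snap('scene');t=snap('top')
f=lambda im,x,y,w,h,k:cv2.resize(im[y:y+h,x:x+w],None,fx=k,fy=k,interpolation=cv2.INTER_CUBIC)
c=np.hstack([f(s['image'],190,150,110,110,4),f(t['image'],350,135,60,110,4)])
cv2.imwrite('pics/c3.png',c[:,:,::-1])
```

```text
t 2.1 pos [ 0.603  -0.1686  0.1224] zyaw -164.2 j [  2.  21. -13.   0. -56.  14.] F [-0.6  1.3 -0.3] op 0.0605
 turn [-0.16  0.32  0.08] shift cm [ 6.94 -0.63 -0.18]
```

View pics/c3.png

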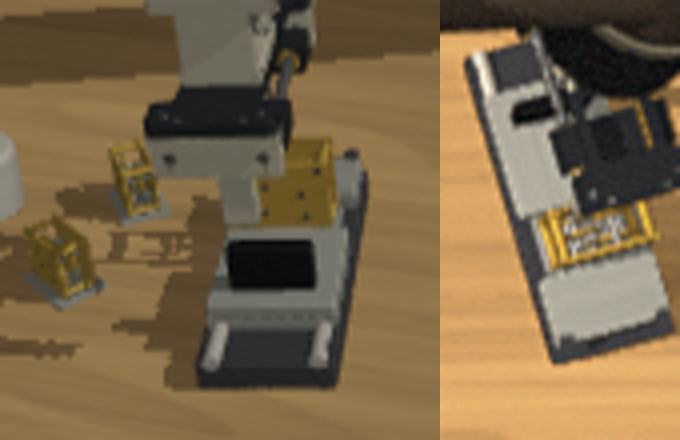

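The crop shows a fingertip at about scene pixel (250,206), apparently behind the handle bar at (257,216). I'll check that against the projections.

Run:
```python
from go import *
S=load('scene');T=load('top');p=ctrl.get_obs()['tool_pos'];a=VI[2];d=np.array([np.cos(a),np.sin(a),0])
for k in(-.045,0,.045): print(k,proj(S,p+k*d).round(1),proj(T,p+k*d).round(1))
h=np.r_[w(VI,.105),.081]; print('handle top front',proj(S,h).round(1),proj(T,h).round(1))
m=np.r_[w(VI,0),.096]; print('mov top',proj(S,m).round(1),proj(T,m).round(1))
```

```text
-0.045 [[255.6 188.3]] [[387.1 172.4]]
0 [[253.3 196.9]] [[382.4 157.4]]
0.045 [[250.9 206.3]] [[377.6 142.5]]
handle top front [[256.5 211.4]] [[377.7 158. ]]
mov top [[260.7 187. ]] [[389.3 191.3]]
```

Emit:
{"api": "servo_tool", "payload": {"deltas": [[[0,0.3,0],[0,-0.6,-0.2],6],[[0,0.3,0],[3,-0.6,-0.2],6],[[0,0.3,0],[5.5,-0.6,-0.2],6],[[0,0.3,0],[6.9,-0.6,-0.2],6],[[0,0.3,0],[6.9,-0.6,-0.2],6]]}}

```text
clock: 2.7
tool_pos: [0.6017, -0.1605, 0.0534]
orientation: [-29.4, 89.8, 166.5]
force: [-0.0, 0.1, -0.1]
opening: 0.0603
```

Emit:
{"api": "servo_tool", "payload": {"deltas": [[[0,0,0],[0,0,0],3],[[0,0,0],[0,0,0],2],[[0,0,0],[0,0,0],1.2],[[0,0,0],[0,0,0],0.8],[[0,0,0],[0,0,0],0.8]]}}

```text
clock: 3.2
tool_pos: [0.6019, -0.1606, 0.0538]
orientation: [-33.0, 89.8, 162.9]
force: [-0.7, -0.4, -0.5]
opening: 0.0254
```

Run:
```python
from go import *
go(w(VI,.098),.053,195.97);go(w(VI,.132),.053,195.97)
```

```text
t 3.2 pos [ 0.6019 -0.1606  0.0538] zyaw -164.1 j [  3.  25. -18.  -0. -48.  13.] F [-0.7 -0.4 -0.5] op 0.0254
 turn [-0.08  0.16  0.1 ] shift cm [ 0.08  0.17 -0.03]
t 3.2 pos [ 0.6019 -0.1606  0.0538] zyaw -164.1 j [  3.  25. -18.  -0. -48.  13.] F [-0.7 -0.4 -0.5] op 0.0254
 turn [-0.08  0.16  0.1 ] shift cm [ 0.07  0.17 -3.43]
```

Emit:
{"api": "servo_tool", "payload": {"deltas": [[[0,0,0],[0,0,0],0.8],[[0,0,0],[0,0,0],0.8],[[0,0,0],[0,0,0],0.8],[[0,0,0],[0,0,0],0.8],[[0,0,0],[0,0,0],0.8]]}}

```text
clock: 3.7
tool_pos: [0.6034, -0.1603, 0.0541]
orientation: [-82.4, 89.9, 113.5]
force: [5.3, 1.7, -2.2]
opening: 0.0141
```

Emit:
{"api": "servo_tool", "payload": {"deltas": [[[0,0,0],[0,0,-0.5],0.8],[[0,0,0],[0,0,-1],0.8],[[0,0,0],[0,0,-1.5],0.8],[[0,0,0],[0,0,-2],0.8],[[0,0,0],[0,0,-2],0.8]]}}

```text
clock: 4.2
tool_pos: [0.6234, -0.1547, 0.054]
orientation: [-100.5, 89.9, 95.4]
force: [-1.2, -2.3, 1.4]
opening: 0.0141
```

Run:
```python
from go import *
go(w(VI,.098),.053,195.97);go(w(VI,.132),.053,195.97)
```

```text
t 4.2 pos [ 0.6234 -0.1547  0.054 ] zyaw -164.1 j [  3.  26. -15.  -0. -49.  13.] F [-1.2 -2.3  1.4] op 0.0141
 turn [-0.07 -0.01  0.06] shift cm [0.1  0.14 2.21]
t 4.2 pos [ 0.6234 -0.1547  0.054 ] zyaw -164.1 j [  3.  26. -15.  -0. -49.  13.] F [-1.2 -2.3  1.4] op 0.0141
 turn [-0.07 -0.01  0.06] shift cm [ 0.1   0.14 -1.19]
```

Emit:
{"api": "servo_tool", "payload": {"deltas": [[[0,0,0],[0,0,-0.4],0.8],[[0,0,0],[0,0,-0.8],0.8],[[0,0,0],[0,0,-1.2],0.8],[[0,0,0],[0,0,-1.4],0.8],[[0,0,0],[0,0,-1.4],0.8]]}}

```text
clock: 4.7
tool_pos: [0.6372, -0.151, 0.054]
orientation: [-95.7, 90.0, 100.2]
force: [-3.5, -2.9, 3.6]
opening: 0.0139
```

Emit:
{"api": "servo_tool", "payload": {"deltas": [[[0,0,0],[0,0,0],3],[[0,0,0],[0,0,0],5],[[0,0,0],[0,0,0],5],[[0,0,0],[-5,0,0],5],[[0,0,0],[-8,0,0],6.5]]}}

```text
clock: 5.2
tool_pos: [0.6382, -0.151, 0.1361]
orientation: [174.4, 89.9, 10.3]
force: [0.9, -0.9, 0.8]
opening: 0.0485
```

Run:
```python
from go import *
go(w(VI,.004),.13,195.97);go(w(VI,.004),.062,195.97)
```

```text
t 5.2 pos [ 0.6382 -0.151   0.1361] zyaw -164.0 j [  4.  23.  -9.  -0. -59.  12.] F [ 0.9 -0.9  0.8] op 0.0485
 turn [-0.01 -0.08 -0.01] shift cm [ 0.59  0.1  13.12]
t 5.2 pos [ 0.6382 -0.151   0.1361] zyaw -164.0 j [  4.  23.  -9.  -0. -59.  12.] F [ 0.9 -0.9  0.8] op 0.0485
 turn [-0.01 -0.08 -0.01] shift cm [ 7.39  0.1  13.13]
```

Emit:
{"api": "servo_tool", "payload": {"deltas": [[[0,0,0],[0,0,4.5],7],[[0,0,0],[0,0,9],7],[[0,0,0],[0,0,13.1],7],[[0,0,0],[0,0,13.1],7],[[0,0,0],[0,0,13.1],7]]}}

```text
clock: 5.7
tool_pos: [0.5121, -0.1872, 0.1367]
orientation: [168.4, 89.8, 4.3]
force: [0.6, 0.0, -0.2]
opening: 0.0699
```

Run:
```python
from go import *
go(w(VI,.004),.062,195.97)
s=snap('scene');t=snap('top')
f=lambda im,x,y,w,h,k:cv2.resize(im[y:y+h,x:x+w],None,fx=k,fy=k,interpolation=cv2.INTER_CUBIC)
c=np.hstack([f(s['image'],190,150,110,110,4),f(t['image'],350,125,80,110,4)])
cv2.imwrite('pics/c4.png',c[:,:,::-1])
p=ctrl.get_obs()['tool_pos'];d=np.array([np.cos(VI[2]),np.sin(VI[2]),0])
for k in(-.04,0,.04): print((proj(s,p+k*d)-[190,150])*4)
```

```text
t 5.7 pos [ 0.5121 -0.1872  0.1367] zyaw -164.1 j [  1.  13. -23.  -0. -54.  15.] F [ 0.6  0.  -0.2] op 0.0699
 turn [-0.03 -0.19 -0.04] shift cm [7.47 0.08 0.04]
[[284.38373622  77.83945918]]
[[277.6265947 104.1336762]]
[[270.42265224 132.15819748]]
```

View pics/c4.png

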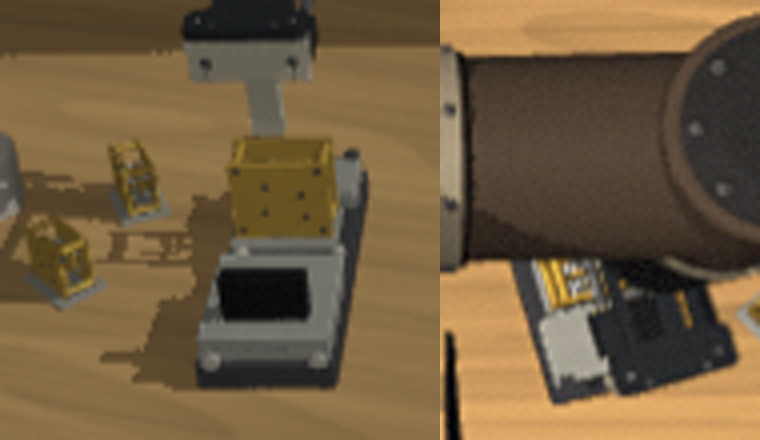

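The jaw is open: the grip bar has moved to about crop (263,293). The finger at crop (266,135) sits slightly left of the movement's middle at (282,140), so I'll check the y offset.

Run:
```python
from go import *
s=load('scene')
for c in[(.02,.037,.096),(.02,-.037,.096),(-.02,.037,.096),(-.02,-.037,.096),(.02,.037,.030),(.02,-.037,.030)]: print(c,((proj(s,np.r_[w(VI,*c[:2]),c[2]])-[190,150])*4).round())
g=cv2.inRange(cv2.cvtColor(s['image'],cv2.COLOR_RGB2HSV),(18,150,60),(32,255,255))
ys,xs=np.nonzero(g[175:212,240:280]); print((xs.min()+50)*4,(xs.max()+51)*4,(ys.min()+25)*4,(ys.max()+26)*4)
```

```text
(0.02, 0.037, 0.096) [[330. 161.]]
(0.02, -0.037, 0.096) [[229. 163.]]
(-0.02, 0.037, 0.096) [[335. 134.]]
(-0.02, -0.037, 0.096) [[237. 135.]]
(0.02, 0.037, 0.03) [[337. 236.]]
(0.02, -0.037, 0.03) [[239. 237.]]
228 336 136 236
```

Emit:
{"api": "servo_tool", "payload": {"deltas": [[[0,0,0],[3,0,0],7],[[0,0,0],[6,0,0],7],[[0,0,0],[8,0,0],7],[[0,0,0],[8,0,0],7],[[0,0,0],[8,0,0],5.5]]}}

```text
clock: 6.3
tool_pos: [0.5143, -0.1867, 0.0562]
orientation: [158.2, 89.9, -5.7]
force: [-0.4, 0.3, 0.4]
opening: 0.066
```

Emit:
{"api": "servo_tool", "payload": {"deltas": [[[0,0,0],[0,0,0],4.5],[[0,0,0],[0,0,0],4],[[0,0,0],[0,0,0],3.4],[[0,0,0],[0,0,0],3.4],[[0,0,0],[0,0,0],3.4]]}}

```text
clock: 6.8
tool_pos: [0.5127, -0.1871, 0.0569]
orientation: [54.1, 90.0, -109.9]
force: [-5.7, -1.4, 4.5]
opening: 0.0399
```

Emit:
{"api": "servo_tool", "payload": {"deltas": [[[0,0,0],[0,0,0],3.4],[[0,0,0],[0,0,0],3.4],[[0,0,0],[0,0,0],3.4],[[0,0,0],[0,0,0],3.4],[[0,0,0],[0,0,0],3.4]]}}

```text
clock: 7.3
tool_pos: [0.5124, -0.187, 0.0569]
orientation: [8.4, 90.0, -155.6]
force: [-2.8, 2.7, -0.5]
opening: 0.04
```

Run:
```python
from go import *
go(w(VI,.018),.056,195.97)
```

```text
t 7.3 pos [ 0.5124 -0.187   0.0569] zyaw -164.0 j [  1.  18. -28.   0. -44.  15.] F [-2.8  2.7 -0.5] op 0.04
 turn [ 0.03  0.05 -0.01] shift cm [ 0.09  0.09 -1.35]
```

Emit:
{"api": "servo_tool", "payload": {"deltas": [[[0,0,0],[0,0,-0.3],3.4],[[0,0,0],[0,0,-0.6],3.4],[[0,0,0],[0,0,-0.9],3.4],[[0,0,0],[0,0,-1.3],3.4],[[0,0,0],[0,0,-1.3],3.4]]}}

```text
clock: 7.8
tool_pos: [0.5261, -0.1833, 0.0569]
orientation: [129.4, 90.0, -34.6]
force: [-0.2, 0.2, -3.3]
opening: 0.0399
```

Emit:
{"api": "servo_tool", "payload": {"deltas": [[[0,0,0],[-0.3,0,0],3.4],[[0,0,0],[-0.6,0,0],3.4],[[0,0,0],[-1,0,0],3.4],[[0,0,0],[-1.4,0,0],3.4],[[0,0,0],[-1.4,0,0],3.4]]}}

```text
clock: 8.3
tool_pos: [0.5266, -0.1833, 0.0717]
orientation: [149.8, 89.9, -14.2]
force: [0.2, -0.3, -4.6]
opening: 0.04
```

Run:
```python
from go import *
go(w(BO,-.025),.25,-99.89)
```

```text
t 8.3 pos [ 0.5266 -0.1833  0.0717] zyaw -164.0 j [  1.  18. -26.   0. -46.  15.] F [ 0.2 -0.3 -4.6] op 0.04
 turn [-6.408e+01 -6.000e-02 -1.100e-01] shift cm [-17.85 -39.76  -7.61]
```

Emit:
{"api": "servo_tool", "payload": {"deltas": [[[0,0,0],[-2,0,0],3.4],[[0,0,0],[-5,0,0],3.4],[[0,0,0],[-8,0,0],3.4],[[0,0,0],[-11,0,0],3.4],[[0,0,0],[-12.8,0,0],3.4]]}}

```text
clock: 8.8
tool_pos: [0.527, -0.1833, 0.2023]
orientation: [155.3, 89.7, -8.7]
force: [0.3, 0.2, -5.0]
opening: 0.0396
```

Emit:
{"api": "servo_tool", "payload": {"deltas": [[[-3,0,0],[0,-2,-0.4],3.4],[[-8,0,0],[0,-5,-1],3.4],[[-14,0,0],[0,-8.5,-1.6],3.4],[[-20,0,0],[0,-12,-2.3],3.4],[[-26,0,0],[0,-15.5,-3],3.4]]}}

```text
clock: 9.3
tool_pos: [0.5124, -0.0249, 0.2022]
orientation: [132.8, 89.7, -5.0]
force: [1.3, 0.4, -5.6]
opening: 0.0399
```

Run:
```python
from go import *
go(w(BO,-.025),.2,-99.89)
```

```text
t 9.3 pos [ 0.5124 -0.0249  0.2022] zyaw -137.7 j [ 19.   6. -22.   0. -62.  23.] F [ 1.3  0.4 -5.6] op 0.0399
 turn [-37.85  -0.12  -0.28] shift cm [  0.19 -19.66 -14.77]
```

Emit:
{"api": "servo_tool", "payload": {"deltas": [[[-6,0,0],[0,-3,-2.2],3.4],[[-13,0,0],[0,-6,-4.5],3.4],[[-20,0,0],[0,-9.5,-7.1],3.4],[[-28,0,0],[0,-13,-9.8],3.4],[[-34,0,0],[0,-16.5,-12.4],3.4]]}}

```text
clock: 9.8
tool_pos: [0.4926, 0.1823, 0.2021]
orientation: [104.4, 89.7, 0.9]
force: [2.8, -0.2, -5.0]
opening: 0.0397
```

Run:
```python
from go import *
go(w(BO,-.025),.12,-99.89)
```

```text
t 9.8 pos [0.4926 0.1823 0.2021] zyaw -103.4 j [ 42.   7. -20.   0. -62.  35.] F [ 2.8 -0.2 -5. ] op 0.0397
 turn [-3.54 -0.07 -0.3 ] shift cm [ 8.21 -1.21 -3.58]
```

Emit:
{"api": "servo_tool", "payload": {"deltas": [[[-3.5,0,0],[0,-1.2,-3.6],3.4],[[-3.5,0,-0.3],[2,-1.2,-3.6],3.4],[[-3.5,0,-0.3],[4.5,-1.2,-3.6],3.4],[[-3.5,0,-0.3],[6.2,-1.2,-3.6],3.4],[[-3.5,0,-0.3],[6.2,-1.2,-3.6],3.4]]}}

```text
clock: 10.3
tool_pos: [0.4878, 0.2189, 0.1375]
orientation: [-53.6, 89.7, -153.5]
force: [-0.5, -0.3, -5.6]
opening: 0.0399
```

Run:
```python
from go import *
go(w(BO,-.025),.038,-99.89)
s=snap('scene');t=snap('top')
f=lambda im,x,y,w,h,k:cv2.resize(im[y:y+h,x:x+w],None,fx=k,fy=k,interpolation=cv2.INTER_CUBIC)
c=np.hstack([f(s['image'],335,155,110,145,4),f(t['image'],210,100,85,145,4)])
cv2.imwrite('pics/c5.png',c[:,:,::-1])
```

```text
t 10.3 pos [0.4878 0.2189 0.1375] zyaw -100.0 j [ 45.  12. -24.  -0. -54.  35.] F [-0.5 -0.3 -5.6] op 0.0399
 turn [-0.06  0.15  0.2 ] shift cm [ 9.95  0.19 -0.16]
```

View pics/c5.png

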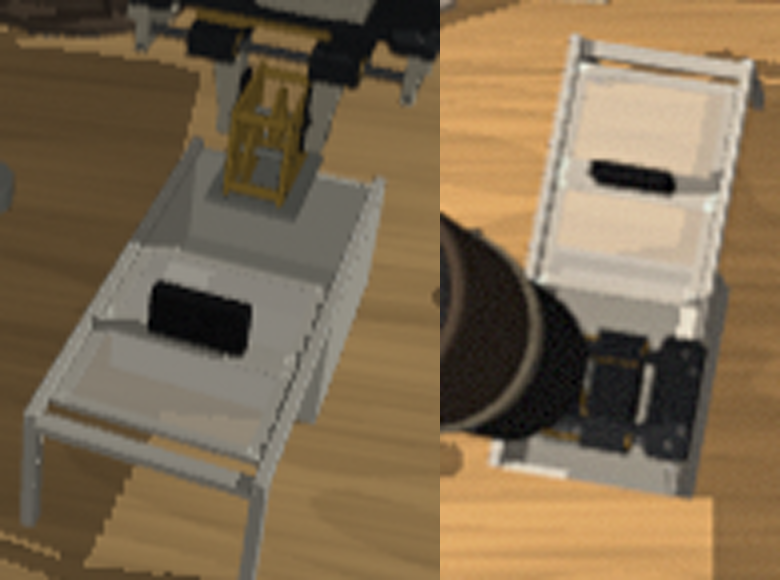

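The movement hangs over the open rear half of the box, at scene crop (265,140), and is centred between the rails. I'll lower it.

Emit:
{"api": "servo_tool", "payload": {"deltas": [[[0,0.1,0.2],[2,0.1,-0.1],3.4],[[0,0.1,0.2],[4.5,0.1,-0.1],3.4],[[0,0.1,0.2],[7,0.1,-0.1],3.4],[[0,0.1,0.2],[8.5,0.1,-0.1],3.4],[[0,0.1,0.2],[9,0.1,-0.1],3.4]]}}

```text
clock: 10.9
tool_pos: [0.4911, 0.2207, 0.0502]
orientation: [119.7, 89.8, 19.8]
force: [-1.4, -0.5, -5.9]
opening: 0.0398
```

Emit:
{"api": "servo_tool", "payload": {"deltas": [[[0,0,0],[0.1,0,0],3.4],[[0,0,0],[0.2,0,0],3.4],[[0,0,0],[0.3,0,0],3.4],[[0,0,0],[0.4,0,0],3.4],[[0,0,0],[0.4,0,0],3.4]]}}

```text
clock: 11.4
tool_pos: [0.4912, 0.2209, 0.0466]
orientation: [123.5, 89.7, 23.5]
force: [-0.2, 0.1, -5.4]
opening: 0.0402
```

Run:
```python
from go import *
go(w(BO,-.025),.038,-99.89)
```

```text
t 11.4 pos [0.4912 0.2209 0.0466] zyaw -99.9 j [ 45.  19. -30.   0. -42.  35.] F [-0.2  0.1 -5.4] op 0.0402
 turn [-0.05 -0.15 -0.22] shift cm [ 0.86 -0.15  0.12]
```

Emit:
{"api": "servo_tool", "payload": {"deltas": [[[0,0,-0.2],[0.2,0,0.1],3.4],[[0,0,-0.2],[0.35,0,0.1],3.4],[[0,0,-0.2],[0.5,0,0.1],3.4],[[0,0,-0.2],[0.65,0,0.1],3.4],[[0,0,-0.2],[0.65,0,0.1],3.4]]}}

```text
clock: 11.9
tool_pos: [0.491, 0.2198, 0.0398]
orientation: [178.9, 89.9, 78.9]
force: [0.3, 0.5, -6.3]
opening: 0.04
```

Emit:
{"api": "servo_tool", "payload": {"deltas": [[[0,0,0],[0.05,0,0],3.4],[[0,0,0],[0.1,0,0],3.4],[[0,0,0],[0.15,0,0],3.4],[[0,0,0],[0.2,0,0],3.4],[[0,0,0],[0.2,0,0],3.4]]}}

```text
clock: 12.4
tool_pos: [0.491, 0.2198, 0.038]
orientation: [176.0, 89.9, 76.1]
force: [-1.3, -0.2, -2.7]
opening: 0.0398
```

Emit:
{"api": "servo_tool", "payload": {"deltas": [[[0,0,0],[0.03,0,0],3.4],[[0,0,0],[0.06,0,0],3.4],[[0,0,0],[0.06,0,0],3.4],[[0,0,0],[0.06,0,0],3.4]]}}

```text
clock: 12.8
tool_pos: [0.491, 0.2198, 0.0379]
orientation: [171.1, 89.9, 71.2]
force: [-4.3, -0.9, 6.1]
opening: 0.0398
```

Run:
```python
from go import *
go(w(BO,-.025),.038,-99.89)
```

```text
t 12.8 pos [0.491  0.2198 0.0379] zyaw -99.9 j [ 45.  19. -30.  -0. -41.  35.] F [-4.3 -0.9  6.1] op 0.0398
 turn [-0.03 -0.13 -0.02] shift cm [-0.01 -0.14  0.01]
```

Emit:
{"api": "servo_tool", "payload": {"deltas": [[[0,0,0],[0,0,0],4.2],[[0,0,0],[0,0,0],4.6],[[0,0,0],[0,0,0],5.2],[[0,0,0],[0,0,0],5.4],[[0,0,0],[0,0,0],5.4]]}}

```text
clock: 13.3
tool_pos: [0.4911, 0.2199, 0.0379]
orientation: [167.7, 89.9, 67.8]
force: [0.5, 0.6, 0.2]
opening: 0.0539
```

Emit:
{"api": "servo_tool", "payload": {"deltas": [[[0,0,0],[-2,0,0],5.4],[[0,0,0],[-5,0,0],5.4],[[0,0,0],[-9,0,0],5.4],[[0,0,0],[-13,0,0],5.4],[[0,0,0],[-14,0,0],5.4]]}}

```text
clock: 13.8
tool_pos: [0.493, 0.2209, 0.1827]
orientation: [143.0, 89.5, 43.2]
force: [0.3, 0.1, 0.7]
opening: 0.0542
```

Run:
```python
from go import *
go(w(BO,.134),.178,170.11)
s=snap('scene')
f=lambda im,x,y,w,h,k:cv2.resize(im[y:y+h,x:x+w],None,fx=k,fy=k,interpolation=cv2.INTER_CUBIC)
cv2.imwrite('pics/c6.png',f(s['image'],335,155,110,145,4)[:,:,::-1])
```

```text
t 13.8 pos [0.493  0.2209 0.1827] zyaw -99.9 j [ 45.  10. -20.   0. -60.  35.] F [0.3 0.1 0.7] op 0.0542
 turn [ 9.001e+01 -5.900e-01  8.000e-02] shift cm [ 0.56 15.58  0.16]
```

View pics/c6.png

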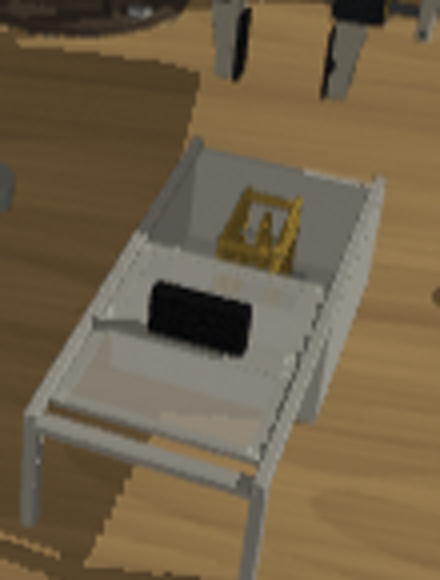

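The movement stands upright in the box at crop (265,225). Next is the cover handle.

Emit:
{"api": "servo_tool", "payload": {"deltas": [[[8,0,0],[0,3,0],5.4],[[16,0,0],[0,6,0],5.4],[[24,0,0],[0,9,0],5.4],[[32,0,0],[0,12,0],5.4],[[40,0,0],[0,15.5,0],5.4]]}}

```text
clock: 14.35
tool_pos: [0.6459, 0.1939, 0.1816]
orientation: [-168.7, 89.6, 51.1]
force: [1.4, 0.1, 0.9]
opening: 0.0543
```

Emit:
{"api": "servo_tool", "payload": {"deltas": [[[8,0,0],[0,0,0],5.4],[[16,0,0],[0,0,0],5.4],[[24,0,0],[0,0,0],5.4],[[32,0,0],[0,0,0],5.4],[[40,0,0],[0,0,0],5.4]]}}

```text
clock: 14.85
tool_pos: [0.6454, 0.1936, 0.1798]
orientation: [-118.3, 89.7, 61.2]
force: [0.6, 0.3, 0.7]
opening: 0.0539
```

Run:
```python
from go import *
go(w(BO,.133),.135,170.11)
```

```text
t 14.85 pos [0.6454 0.1936 0.1798] zyaw 179.4 j [ 33.  22.  -3.  -0. -64. -34.] F [0.6 0.3 0.7] op 0.0539
 turn [ 9.33 -0.13  0.31] shift cm [4.48 0.1  0.03]
```

Emit:
{"api": "servo_tool", "payload": {"deltas": [[[5,0,0.3],[0,0.1,0],5.4],[[9.3,0,0.3],[2,0.1,0],5.4],[[9.3,0,0.3],[4,0.1,0],5.4],[[9.3,0,0.3],[4.5,0.1,0],5.4],[[9.3,0,0.3],[4.5,0.1,0],5.4]]}}

```text
clock: 15.35
tool_pos: [0.6448, 0.1924, 0.133]
orientation: [87.9, 89.9, -101.9]
force: [-0.4, 0.7, 0.2]
opening: 0.054
```

Emit:
{"api": "servo_tool", "payload": {"deltas": [[[0,0,0],[1.5,0,0],5.4],[[0,0,0],[3,0,0],5.4],[[0,0,0],[4.1,0,0],5.4],[[0,0,0],[4.1,0,0],5.4],[[0,0,0],[4.1,0,0],4]]}}

```text
clock: 15.85
tool_pos: [0.6448, 0.1923, 0.0919]
orientation: [82.1, 89.9, -107.8]
force: [-1.2, -0.0, 1.5]
opening: 0.0501
```

Emit:
{"api": "servo_tool", "payload": {"deltas": [[[0,0,0],[0,0,0],3],[[0,0,0],[0,0,0],2.2],[[0,0,0],[0,0,0],1.6],[[0,0,0],[0,0,0],1],[[0,0,0],[0,0,0],0.8]]}}

```text
clock: 16.35
tool_pos: [0.6455, 0.1923, 0.0924]
orientation: [118.8, 89.9, -71.0]
force: [2.8, -1.5, 0.7]
opening: 0.0135
```

Emit:
{"api": "servo_tool", "payload": {"deltas": [[[0,0,0],[0,0,0],0.8],[[0,0,0],[0,0,0],0.8],[[0,0,0],[0,0,0],0.8],[[0,0,0],[0,0,0],0.8]]}}

```text
clock: 16.75
tool_pos: [0.6455, 0.1923, 0.0924]
orientation: [120.5, 89.9, -69.3]
force: [1.8, 0.0, 1.1]
opening: 0.014
```

Run:
```python
from go import *
go(w(BO,0),.094,170.11)
```

```text
t 16.75 pos [0.6455 0.1923 0.0924] zyaw 170.2 j [ 33.  26.  -9.   0. -55. -43.] F [1.8 0.  1.1] op 0.014
 turn [ 0.06 -0.06 -0.1 ] shift cm [-0.17 -0.06 13.34]
```

Gripped. I'll slide it 12.5 cm shut, then creep to the stop.

Emit:
{"api": "servo_tool", "payload": {"deltas": [[[0,0,0],[0,0,0.7],0.8],[[0,0,0],[0,0,2],0.8],[[0,0,0],[0,0,3.5],0.8],[[0,0,0],[0,0,5],0.8],[[0,0,0],[0,0,6],0.8]]}}

```text
clock: 17.25
tool_pos: [0.5851, 0.2029, 0.0924]
orientation: [131.9, 89.9, -58.0]
force: [3.5, 0.5, -1.8]
opening: 0.0139
```

Emit:
{"api": "servo_tool", "payload": {"deltas": [[[0,0,0],[0,0,1.5],0.8],[[0,0,0],[0,0,3],0.8],[[0,0,0],[0,0,4.5],0.8],[[0,0,0],[0,0,5.8],0.8],[[0,0,0],[0,0,6.2],0.8]]}}

```text
clock: 17.75
tool_pos: [0.5225, 0.2139, 0.0924]
orientation: [130.2, 89.9, -59.6]
force: [1.9, 0.7, -3.3]
opening: 0.0139
```

Run:
```python
from go import *
go(w(BO,0),.0924,170.11)
```

```text
t 17.75 pos [0.5225 0.2139 0.0924] zyaw 170.2 j [ 42.  17. -23.   0. -49. -52.] F [ 1.9  0.7 -3.3] op 0.0139
 turn [ 0.12 -0.04 -0.05] shift cm [-0.   -0.03  0.85]
```

Emit:
{"api": "servo_tool", "payload": {"deltas": [[[0,0,0],[0,0,0.2],0.8],[[0,0,0],[0,0,0.4],0.8],[[0,0,0],[0,0,0.6],0.8],[[0,0,0],[0,0,0.7],0.8],[[0,0,0],[0,0,0.7],0.8]]}}

```text
clock: 18.25
tool_pos: [0.5157, 0.2151, 0.0924]
orientation: [130.7, 89.9, -59.1]
force: [2.2, 1.9, -1.5]
opening: 0.0138
```

Emit:
{"api": "servo_tool", "payload": {"deltas": [[[0,0,0],[0,0,0.1],0.8],[[0,0,0],[0,0,0.2],0.8],[[0,0,0],[0,0,0.2],0.8],[[0,0,0],[0,0,0.2],0.8]]}}

```text
clock: 18.65
tool_pos: [0.5137, 0.2155, 0.0924]
orientation: [130.1, 89.9, -59.7]
force: [2.1, 1.6, -2.3]
opening: 0.0134
```

Emit:
{"api": "servo_tool", "payload": {"deltas": [[[0,0,0],[0,0,0.1],0.8],[[0,0,0],[0,0,0.2],0.8],[[0,0,0],[0,0,0.2],0.8],[[0,0,0],[0,0,0.2],0.8]]}}

```text
clock: 19.05
tool_pos: [0.5135, 0.2156, 0.0924]
orientation: [170.9, 89.8, -18.9]
force: [12.4, -2.5, -8.1]
opening: 0.0141
```

The stop is reached: 12 N, with no further travel. I'll release and retreat.

Emit:
{"api": "servo_tool", "payload": {"deltas": [[[0,0,0],[0,0,0],1.4],[[0,0,0],[0,0,0],2.5],[[0,0,0],[0,0,0],4],[[0,0,0],[0,0,0],5],[[0,0,0],[0,0,0],5]]}}

```text
clock: 19.55
tool_pos: [0.5132, 0.2155, 0.0924]
orientation: [163.3, 89.8, -26.5]
force: [0.6, -0.3, -0.8]
opening: 0.0408
```

Emit:
{"api": "servo_tool", "payload": {"deltas": [[[0,0,0],[-2,0,0],5],[[0,0,0],[-6,0,0],5],[[0,0,0],[-10,0,0],5],[[0,0,0],[-14,0,0],5],[[0,0,0],[-16,0,0],5]]}}

```text
clock: 20.05
tool_pos: [0.5138, 0.2162, 0.2565]
orientation: [-160.1, 89.6, 10.2]
force: [0.1, -0.3, 0.2]
opening: 0.0501
```

Emit:
{"api": "servo_tool", "payload": {"deltas": [[[0,0,0],[0,5,0],5],[[0,0,0],[0,10,0],5],[[0,0,0],[0,15,0],5],[[0,0,0],[0,18,0],5],[[0,0,0],[0,18,0],5]]}}

```text
clock: 20.55
tool_pos: [0.4821, 0.0359, 0.2565]
orientation: [-159.3, 89.6, 10.8]
force: [0.1, 0.2, 0.4]
opening: 0.05
```

Run:
```python
from go import *
go(w(BO,0),.0924,170.11)
s=snap('scene');t=snap('top')
f=lambda im,x,y,w,h,k:cv2.resize(im[y:y+h,x:x+w],None,fx=k,fy=k,interpolation=cv2.INTER_CUBIC)
c=np.vstack([f(s['image'],140,120,400,190,2)[:, :800],f(t['image'],130,95,400,150,2)[:220]])[:600]
cv2.imwrite('pics/c7.png',c[:,:,::-1]); print(c.shape)
```

```text
t 20.55 pos [0.4821 0.0359 0.2565] zyaw 170.1 j [ 28.   1. -20.   0. -69. -38.] F [0.1 0.2 0.4] op 0.05
 turn [-0.01 -0.39  0.15] shift cm [ 16.46 -18.23   0.04]
(600, 800, 3)
```

View pics/c7.png

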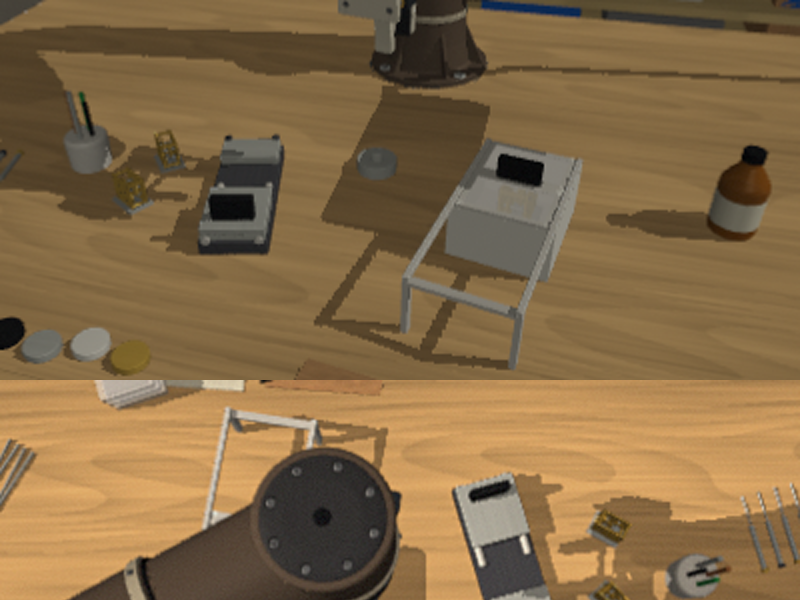

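The cover is fully shut, with its grip at (520,170). The movement shows upright through it at (515,205). The vise is open and empty, and the bystanders haven't moved.

```bash
python3 -c "
from plant import ctrl
print(ctrl.close_job())"
```

```text
the job is handed in; nothing more can be done
None
```

I slid the vise jaw open by about 34 mm, drew the movement clear of the fixed jaw's groove and lifted it out. I then stood it upright in the dust box, slid the cover shut and handed the job in at about 20.6 s of the 58 s allowed.

- **Setting down:** contact was soft, with about 6 N left pushing up on the tool before I released it.
- **Cover:** it stopped moving at about 12 N within 1 mm of my estimate of the shut position, so I take it as fully shut.
- **Last pictures:** the cover is closed with the movement upright under it, and the vise is open and empty. The bystanders in view had not moved, and the gripper was clear of everything.
- **Disagreement:** my image fit put the vise about 1 mm off from where the jaw handle was actually gripped. It made no difference. No check failed.

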